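# Next sample into the viewing corner

## Task

In the sliding tray on the inspection stage, bring the carrier with the square three-legged chip into the viewing corner, the one with the steel bracket: slide the bare carrier into the empty cell, then the carrier with the round can into the cell the bare one left, then the chip carrier into the viewing corner. Press it home there until it bears firmly on the stop screws of both walls at once, with about 5 newtons on each, then let go; those two walls are only held by friction, slip at some 7 newtons, and must not be shifted. Move the carriers one at a time by their posts without lifting them, never push one against a wall or its neighbour with more than 20 newtons, and leave everything else on the bench alone.

Things in the scene. Friction and masses are not known exactly. Their poses are not given: they have to be found in the camera images.
- stage: Fixed stage plate 200 x 320 x 24 mm, origin at the centre of its underside on the bench. In its middle a square dark steel tray, 150 x 150 mm inside, floor 30 mm and wall tops 40 mm above the bench, walls 8 mm thick along the stage's x, y. It has 2 x 2 cells, no dividers: 10 mm of play per row and column. A steel bracket (top at 56 mm) is outside its +x +y corner, the viewing corner.
- wall_x: The tray's +x wall, a rail set square and held by friction: it slips along +x if pushed with over about 7 N. Starts with its inner face at stage x = +75 mm; origin mid-length at tray-floor height, x = +79 mm. A firm brass stop screw (dome radius 8 mm) at stage y = +36 mm, 5 mm above the floor, stands 0 to 5 mm proud of its inner face, set anew each time, told by no pose: feel for it.
- wall_y: The tray's +y wall, a rail like wall_x that slips along +y if pushed with over about 7 N. Starts with its inner face at stage y = +75 mm; origin mid-length at tray-floor height, y = +79 mm. Its like stop screw at stage x = +36 mm, 5 mm above the floor, stands 0 to 5 mm proud, set anew each time and independently of the other, told by no pose: feel for it.
- near_walls: The tray's fixed -x and -y walls, inner faces at stage x = -75 mm and y = -75 mm, without stop screws. Origin: centre of the tray floor.
- viewing (a point): Viewing cell, on the tray floor at (40, 40) mm from the stage centre, axes as the stage: the origin of a carrier would lie here if it touched both bare walls of the +x +y corner; the stop screws hold it 0 to 5 mm short of that in x and in y. The can carrier starts here, clear of the stops, at about (33, 33) mm.
- empty (a point): The cell that is empty at the start, in the -x -y corner at (-40, -40) mm: where the origin of a carrier lies when it touches both walls of that corner. Axes as the stage.
- near_left (a point): The like point of the cell in the -x +y corner, at (-40, +40) mm. The chip carrier or the bare carrier starts near here, at about (-38, 33) mm. Axes as the stage.
- far_right (a point): The like point of the cell in the +x -y corner, at (+40, -40) mm. The bare carrier or the chip carrier starts near here, at about (33, -38) mm. Axes as the stage.
- chip_carrier: The carrier to be viewed: 70 x 70 x 14 mm smooth white plate (friction in the tray about 0.2), 0.1 to 0.25 kg, with a 14 mm square grey grip post at its centre, from 14 to 42 mm above its underside, square to the plate. Starts with its axes as the stage. Origin: centre of the underside. A black square chip 22 x 16 mm, 5 mm high, with three steel legs lies on its +x +y corner.
- bare_carrier: The bare carrier, nothing on it but its post: 70 x 70 x 14 mm smooth white plate (friction in the tray about 0.2), 0.1 to 0.25 kg, with a 14 mm square grey grip post at its centre, from 14 to 42 mm above its underside, square to the plate. Starts with its axes as the stage. Origin: centre of the underside. 
- can_carrier: The carrier already looked at: 70 x 70 x 14 mm smooth white plate (friction in the tray about 0.2), 0.1 to 0.25 kg, with a 14 mm square grey grip post at its centre, from 14 to 42 mm above its underside, square to the plate. Starts with its axes as the stage. Origin: centre of the underside. A round brass can, 24 mm across and 5 mm high, stands on its +x +y corner.
- tweezers: Steel tweezers 120 mm long, 8 mm high, lying on the stage beside the tray (+y side). Leave alone. Origin: centre of the underside.
- weight: Brass calibration weight 24 mm across, 26 mm high, on the stage beside the tray (-y side). Leave alone. Origin: centre of the underside.
- gauge_block: Steel gauge block 35 x 15 x 9 mm on the stage beside the tray (-y side). Leave alone. Origin: centre of the underside.
- caliper: Digital caliper 235 mm long, 15 mm high, on the bench. Leave alone. Origin: centre of the underside.
- magnifier: Hand magnifier, 78 mm ring with blue handle, 14 mm high, on the bench. Leave alone. Origin: under the centre of the lens.
- cleaner: White bottle 56 mm across, 130 mm high, on the bench. Leave alone. Origin: centre of the underside.
- swab_cup: White ceramic cup 70 mm across, 85 mm high, on the bench. Leave alone. Origin: centre of the underside.
There are look-alikes about, which are no part of the job. What is shaped like the can_carrier but brown is not meant. Leave any turquoise look-alike of the chip_carrier alone.

How it is judged:
By the outcome, as a careful person would: the job done as asked, in the order asked, and still so for the second after the job is handed in, with the robot touching nothing.
It also fails if it takes over 72 s, if anything falls off the work surface, if the arm or the gripper's body presses on something with over 40 N, if the wrist force passes 120 N, or if a joint passes its speed limit or range.

## Robot

A 6-joint arm with a two-finger parallel gripper is mounted at the origin on the work surface. World frame = base frame: x ahead of the robot, y to its left, z up, the work surface at z = 0. Lengths are in m, angles in degrees, forces in N, time in s.
With the tool pointing down it reaches from about 0.3 to 0.75 m from the base axis. Payload 8.5 kg.
Tool frame: the origin (TCP) lies on the centre line of the jaws, within the pads' length; the fingertips stand 17 mm ahead of it and the grasp point (between the pads) lies 2 mm behind it (env.tcp_to_tips is the distance from the TCP to the fingertips, in m); z points along the fingers, y is the line along which they close (so a half turn about z gives the same grasp; the last joint's range is limited). The gripper opens to 85 mm and grips with 20 to 120 N. Pads are 22 mm wide; open, the fingers measure 114 mm over their backs; the gripper's body (76 mm by 85 mm) begins 54 mm behind the grasp point. The pads swing forward as they close: fully open they stand 13 mm farther back than shut.
Start: joints at [-75.59, 21.807, 74.336, -0, 83.858, -12.336], TCP at [0.248, -0.491, 0.248] pointing down, gripper open.
Joint ranges: [-178.18, 178.18], [-50.72, 133.34], [12.68, 142.11], [-81.47, 261.47], [9.98, 163.14], [-165.26, 165.26]. Speed limits (degrees/s): [136.94, 136.94, 180, 180, 180, 180].

## Interface

Orientations are given as a 3x3 rotation matrix whose columns are the frame's x, y, z axes.
In Python, from rig import env gives the robot as it stands. The module is installed in compiled form; this text tells all that it offers.
- The arm moves only by the shell command python3 -m pendant 'ROWS' [FORCE]. ROWS is JSON, a list of rows, each a list of 7 numbers: the opening, from 0 (shut) to 1 (fully open), then the shift along the tool's x, y, z in m, then the turn, a rotation vector about the tool's x, y, z in rad. A call has 1 to 5 rows; each row is the pose to reach, as a shift and turn from the pose commanded when the call began, along the tool's axes at that moment; what a row does not reach only later rows make up. A row lasts 1/8 s, in which the tool goes at most 62.5 mm and 10.7 degrees, less where a joint would pass 70% of its speed; a pose out of reach is approached as far as the arm can. A call with a gripper value outside its range is refused whole. The fingers move at their own pace and stop on an object; FORCE is the grip in N (left out, the last holds). Time passes only in rows, so rows that repeat a pose let the fingers close. It gives the time, the measured TCP pose, the force, the opening and the grip force at its end, in the units of the state.
- env.observe(): the state, without advancing time (a new reading comes with each control period).
- env.get_image(name): name is "scene" or "side" or "wrist"; returns a dict with "image" (480x640x3 uint8, blue, green, red), "fx", "fy", "cx", "cy" (pixels), "k1" (the pictures are not rectified: a ray, as slopes to the right and down, at radius r is drawn at 1 + k1 r^2 times it, then the intrinsics apply), "pose" (4x4, takes a point from camera to world coordinates). Camera axes: x right, y up, looking along -z (the intrinsics and any distortion apply to the point x, -y, -z); pixel columns grow to the right and rows downward; lengths in m; the calibration is good to about 2 mm. A picture is of the moment at which its call begins. There is no depth.
- env.close_job(): hands the job in; it is judged then, once.
Trained networks look in the newest picture that a camera, given by its name, has taken for a name from the list of things; names that differ only in an ending like _2 or _b are one class to them, and where a whole thing is asked for, a point or a joint stands for the part that bears it (a point fixed in the world has none). Each returns a list of dicts, best first, with "conf" (0 to 1); they miss things now and then, are a little off and sometimes report something else, mostly with a low value. They report only what shows in the picture. A call takes as long as a camera call. They do not tell look-alikes from the thing itself.
- env.find_in(camera, thing): "bbox" ([centre column, centre row, width, height] in pixels, round what is visible of it).
- env.trace(camera, thing): "mask" (480x640 bool, what is visible of it) and "bbox" ([centre column, centre row, width, height] in pixels, round what is visible of it).
- env.tip_of(camera, thing): "centre" ([column, row] in pixels: a listed point, or the origin of a listed thing).
The state is a dict: "time_s": time; "q": joint angles; "qvel": joint speeds; "joint_efforts": joint torques, N m; "position": TCP position; "tool_rot": TCP orientation; "ft_force": force on the tool from outside, world axes, zero at the start; "wrist_torque": the same for the moment, N m; "grip_width": finger opening in m; "gripper_force": force on a finger pad.
Only numpy, scipy, OpenCV 4.12 (cv2) and the standard library are available. Lean on these libraries where they do the work, as an engineer would, in place of code of your own. Each camera call takes 0.05 s, during which the arm holds its last target. There are 200 camera calls.

## Working session

There is one attempt and no reset: what is moved stays moved. The work goes in short steps, Python scripts to look and compute and a shell command to move; the robot and the scene stay as the last step left them, time stands still between calls to the robot, and variables do not carry over. Pictures are saved under pics/ and viewed, at most 10 in all, crops included, and the job is handed in when it is done.

```bash
mkdir -p pics; python3 - <<'E'
from rig import env
import cv2
for c in ("scene","side"):
    r=env.get_image(c); cv2.imwrite(f"pics/{c}0.png",r["image"])
    for t in ("stage","chip_carrier","bare_carrier","can_carrier","viewing","empty"):
        print(c,t,[(d["conf"],[round(x) for x in d["centre"]]) for d in env.tip_of(c,t)[:4]])
s=env.observe();print(s["time_s"],s["position"],s["tool_rot"],s["ft_force"])
E
```

```text
scene stage [(0.94, [314, 252])]
scene chip_carrier [(0.84, [205, 258]), (0.76, [318, 224]), (0.57, [334, 188])]
scene bare_carrier [(0.94, [307, 252])]
scene can_carrier [(0.87, [337, 242]), (0.73, [362, 308])]
scene viewing [(0.92, [336, 245]), (0.22, [458, 254])]
scene empty [(0.92, [293, 235])]
side stage [(0.92, [324, 262])]
side chip_carrier [(0.92, [236, 231]), (0.84, [302, 358]), (0.73, [305, 252]), (0.55, [331, 244])]
side bare_carrier [(0.61, [340, 268]), (0.46, [329, 242])]
side can_carrier [(0.8, [329, 246]), (0.77, [406, 251]), (0.65, [410, 208])]
side viewing [(0.89, [329, 241]), (0.34, [236, 180])]
side empty [(0.59, [307, 274])]
0.7 [ 0.2475061  -0.49113593  0.24831708] [[ 8.93003630e-01  4.50049460e-01  6.56447988e-06]
 [ 4.50049460e-01 -8.93003630e-01  2.89371786e-05]
 [ 1.88852660e-05 -2.28866649e-05 -1.00000000e+00]] [ 0.04636223  0.38596852 -0.26731822]
```

View pics/scene0.png

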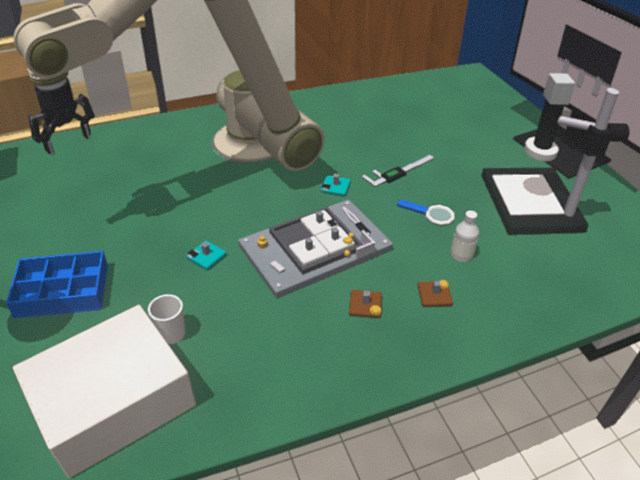

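```bash
cat > h.py <<'E'
import numpy as np, cv2
from rig import env
from scipy.optimize import least_squares
def ray(r,u,v):
    x=(u-r["cx"])/r["fx"]; y=(v-r["cy"])/r["fy"]
    a,b=x,y
    for _ in range(20):
        k=1+r["k1"]*(a*a+b*b); a,b=x/k,y/k
    P=np.array(r["pose"]); d=P[:3,:3]@np.array([a,-b,-1.0]); return P[:3,3],d/np.linalg.norm(d)
def tri(obs):
    A=np.zeros((3,3));B=np.zeros(3);L=[]
    for r,u,v in obs:
        o,d=ray(r,u,v);M=np.eye(3)-np.outer(d,d);A+=M;B+=M@o;L.append((M,o))
    p=np.linalg.solve(A,B); return p,max(np.linalg.norm(M@(p-o)) for M,o in L)
def plane(r,u,v,z):
    o,d=ray(r,u,v); return o+d*(z-o[2])/d[2]
def proj(r,p):
    P=np.array(r["pose"]); q=P[:3,:3].T@(np.array(p)-P[:3,3]); a,b=q[0]/-q[2],-q[1]/-q[2]
    k=1+r["k1"]*(a*a+b*b); return np.array([r["cx"]+r["fx"]*a*k,r["cy"]+r["fy"]*b*k])
E
python3 - <<'E'
from h import *
r=env.get_image("scene");s=env.get_image("side")
print(r["pose"][:3,3],s["pose"][:3,3],r["fx"],r["k1"])
for n,a,b in (("stage",(314,252),(324,262)),("viewing",(336,245),(329,241)),("empty",(293,235),(307,274)),("can",(337,242),(329,246))):
    print(n,*tri([(r,*a),(s,*b)]),plane(r,*a,.03),plane(s,*b,.03))
cv2.imwrite("pics/crop.png",cv2.resize(r["image"][170:340,190:430],(800,566),interpolation=3))
E
```

```text
[ 1.48256022 -0.34993423  0.96815497] [ 0.48681909 -0.99719745  1.03230765] 579.5905342039331 -0.1382447929349148
stage [0.52952024 0.01519029 0.00793148] 0.007927564728183236 [ 5.59403441e-01 -1.28567560e-04  3.00000000e-02] [0.52568096 0.00341926 0.03      ]
viewing [0.54439389 0.06547318 0.02788198] 0.007503035148324725 [0.55432406 0.05758951 0.03      ] [0.5416344  0.07332495 0.03      ]
empty [ 0.48460074 -0.027607    0.02717241] 0.0013178498163157087 [ 0.48619759 -0.02741457  0.03      ] [ 0.48511771 -0.0320164   0.03      ]
can [0.5403494  0.06518878 0.02334499] 0.0016244076970878408 [0.5453137 0.0637819 0.03     ] [0.54054563 0.05601251 0.03      ]
```

View pics/crop.png

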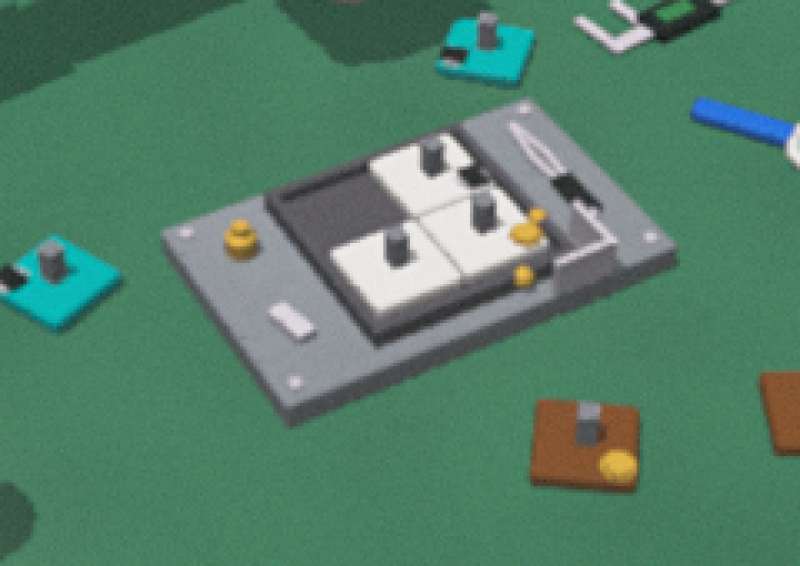

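The white chip carrier is near-left (crop 430,150), the bare one far-right (395,245) and the can at the bracket (485,210). The cell towards (330,205) is empty. The turquoise and brown look-alikes lie off the stage. Next I move the wrist camera over the tray.

```bash
python3 -m pendant '[[1,0.045,-0.034,-0.007,0,0,0],[1,0.091,-0.069,-0.014,0,0,0],[1,0.136,-0.103,-0.021,0,0,0],[1,0.182,-0.137,-0.028,0,0,0],[1,0.227,-0.171,-0.035,0,0,0]]'; python3 -m pendant '[[1,0.045,-0.034,-0.007,0,0,0],[1,0.091,-0.069,-0.014,0,0,0],[1,0.136,-0.103,-0.021,0,0,0],[1,0.182,-0.137,-0.028,0,0,0],[1,0.227,-0.171,-0.035,0,0,0]]'; python3 -m pendant '[[1,0,0,0,0,0,0],[1,0,0,0,0,0,0]]'
python3 - <<'E'
from h import *
import pickle
r=env.get_image("wrist");pickle.dump(r,open("w1.pkl","wb"))
print(np.round(r["pose"],3),r["fx"])
s=env.observe();print(s["time_s"],s["q"],s["grip_width"])
cv2.imwrite("pics/w1.png",r["image"])
E
```

```text
time_s: 1.42
position: [0.3738, -0.2346, 0.2837]
tool_rot: [[0.893, 0.45, 0.0], [0.45, -0.893, -0.0], [0.0, 0.001, -1.0]]
ft_force: [-0.2, -0.6, -0.4]
grip_width: 0.0852
gripper_force: 0.0
time_s: 2.05
position: [0.4996, 0.0205, 0.3187]
tool_rot: [[0.893, 0.45, 0.001], [0.45, -0.893, -0.0], [0.0, 0.0, -1.0]]
ft_force: [0.5, -1.4, 0.4]
grip_width: 0.0853
gripper_force: 0.0
time_s: 2.3
position: [0.4988, 0.0184, 0.3181]
tool_rot: [[0.893, 0.45, -0.001], [0.45, -0.893, -0.0], [-0.001, -0.0, -1.0]]
ft_force: [-0.7, -0.0, 0.2]
grip_width: 0.0852
gripper_force: 0.0
[[ 0.45   0.857  0.251  0.563]
 [-0.893  0.432  0.126  0.051]
 [-0.    -0.281  0.96   0.442]
 [ 0.     0.     0.     1.   ]] 337.5612387090244
2.35 [-1.15571173e+01  1.41528206e+01  7.40918583e+01 -1.46015540e-02
  9.17797580e+01  5.17429781e+01] 0.08534017806262703
```

View pics/w1.png

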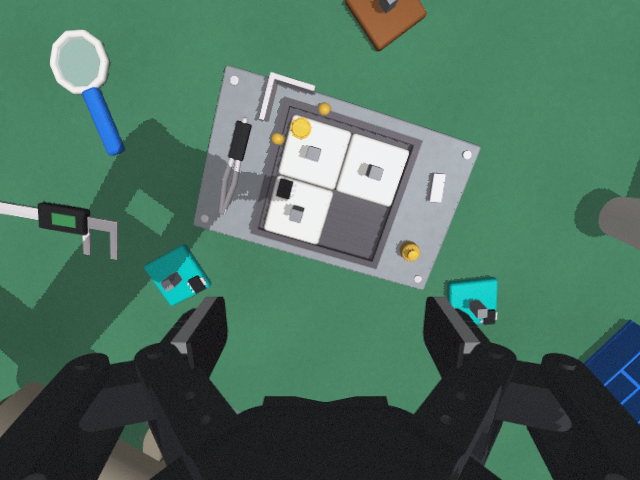

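The wrist view shows the stage corners at about (226,66), (480,148), (425,289) and (194,225). The can post is at (313,153), the bare post at (374,172), the chip post at (296,213) and the empty cell at (355,228).

```bash
cat >> h.py <<'E'
def fit(r,px,loc):
    # px: pixel list, loc: stage-frame 3D points -> x,y,yaw
    def f(p):
        c,s=np.cos(p[2]),np.sin(p[2])
        return np.concatenate([proj(r,[p[0]+c*l[0]-s*l[1],p[1]+s*l[0]+c*l[1],l[2]])-q for q,l in zip(px,loc)])
    o=least_squares(f,[.53,.02,.2]); return o.x,np.round(f(o.x),1)
def tost(p,w):
    c,s=np.cos(p[2]),np.sin(p[2]); d=np.array(w[:2])-p[:2]; return np.array([c*d[0]+s*d[1],-s*d[0]+c*d[1]])
E
python3 - <<'E'
from h import *
import pickle
r=pickle.load(open("w1.pkl","rb"))
px=[(226,66),(480,148),(425,289),(194,225)]
# +x+y, +x-y, -x-y, -x+y
loc=[(.1,.16,.024),(.1,-.16,.024),(-.1,-.16,.024),(-.1,.16,.024)]
p,e=fit(r,px,loc);print(p,np.degrees(p[2]),e)
sc=env.get_image("scene");k=.3
for n,u,v in(("can",310,153),("bare",377,172),("chip",295,214)):
    q=plane(r,u,v,.07);print(n,q,tost(p,q)*1000)
# scene tops (crop scale 800/240): 
for n,w,c in(("can",(314,151),(484,199)),("bare",(378,170),(397,230)),("chip",(296,211),(433,142))):
    print(n,tri([(r,*w),(sc,190+c[0]*.3,170+c[1]*.3)]))
# rectified top view of the tray plane 72mm in stage axes
def rect(z,pp,name,s=2.0):
    W=400;M=[]
    Y,X=np.mgrid[100:-100:400j,-100:100:400j]
    c,sn=np.cos(pp[2]),np.sin(pp[2])
    mp=np.array([proj(r,[pp[0]+(c*x-sn*y)/1000,pp[1]+(sn*x+c*y)/1000,z]) for x,y in zip(X.ravel(),Y.ravel())]).reshape(400,400,2).astype(np.float32)
    return cv2.remap(r["image"],mp[...,0],mp[...,1],cv2.INTER_CUBIC)
cv2.imwrite("pics/rect.png",np.hstack([rect(.044,p,""),rect(.072,p,"")]))
E
```

```text
[0.51970534 0.01742418 0.1796545 ] 10.29344474057484 [-1.  -1.6  3.1 -1.6 -0.4  2.7 -1.8  1.9]
can [0.54564202 0.06034856 0.07      ] [33.18938403 37.59891023]
bare [ 0.56049199 -0.01361329  0.07      ] [ 34.58413945 -37.82608876]
chip [0.4781077 0.0460368 0.07     ] [-35.81536639  35.5851771 ]
can (array([0.54931772, 0.05668325, 0.07462099]), np.float64(0.0007374279456106342))
bare (array([ 0.56251356, -0.01290933,  0.07759999]), np.float64(0.0007589206377156401))
chip (array([0.48235817, 0.04488938, 0.0770716 ]), np.float64(0.001906516392109492))
```

View pics/rect.png

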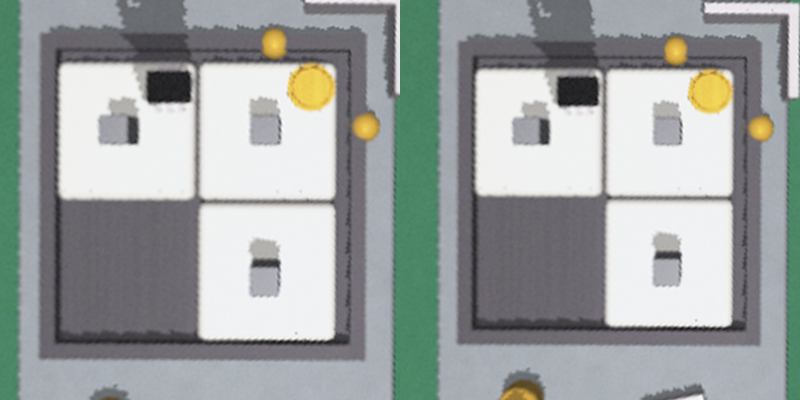

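```bash
python3 -m pendant '[[0.5,0.013,0.019,0.04,0,0,0.1],[0.5,0.027,0.037,0.08,0,0,0.2],[0.5,0.04,0.056,0.118,0,0,0.287],[0.5,0.04,0.056,0.118,0,0,0.287],[0.5,0.04,0.056,0.118,0,0,0.287]]'
python3 - <<'E'
from h import *
import pickle
r=env.get_image("wrist");pickle.dump(r,open("w2.pkl","wb"))
s=env.observe();print(s["time_s"],s["q"],s["grip_width"],s["ft_force"])
cv2.imwrite("pics/w2.png",r["image"])
E
```

```text
time_s: 3.02
position: [0.5598, -0.014, 0.2017]
tool_rot: [[0.984, 0.179, 0.001], [0.179, -0.984, -0.0], [0.001, 0.001, -1.0]]
ft_force: [-0.7, 0.3, 0.7]
grip_width: 0.0426
gripper_force: 0.0
3.075 [-1.35153464e+01  2.48666517e+01  7.73284451e+01  3.50688850e-03
  7.76562352e+01  6.61541807e+01] 0.04257696496252051 [ 0.16049858 -0.501419   -0.38793609]
```

View pics/w2.png

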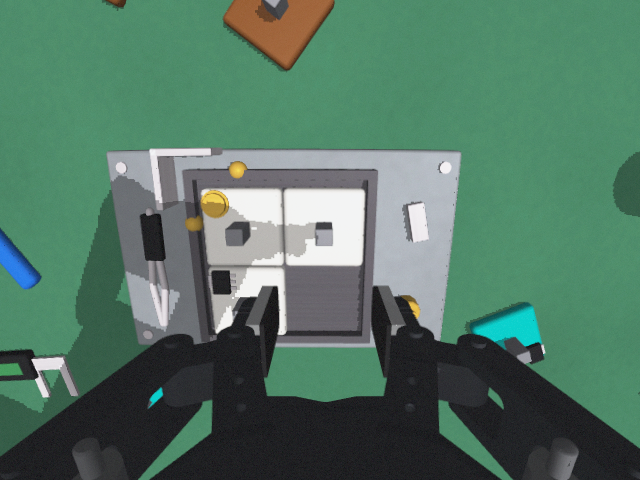

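The stage now sits square in the picture. Its corners are at (108,153), (460,152), (441,344) and (133,346), with the bare post top at about (324,238) and the can post top at about (235,235).

```bash
python3 - <<'E'
from h import *
import pickle
a=pickle.load(open("w1.pkl","rb"));b=pickle.load(open("w2.pkl","rb"))
loc=[(.1,.16,.024),(.1,-.16,.024),(-.1,-.16,.024),(-.1,.16,.024)]
p,e=fit(b,[(108,153),(460,152),(441,344),(133,346)],loc);print(p,np.degrees(p[2]),e)
# tray inner/outer walls top (z=.04): outer corners +-83
lo=[(.083,.083,.04),(.083,-.083,.04)]
print([proj(b,[p[0]+np.cos(p[2])*l[0]-np.sin(p[2])*l[1],p[1]+np.sin(p[2])*l[0]+np.cos(p[2])*l[1],l[2]]) for l in lo],"seen (184,170),(377,170)")
def top(r,u,v,w=14):
    g=cv2.cvtColor(r["image"],cv2.COLOR_BGR2GRAY)[v-w:v+w,u-w:u+w]
    print(g[::2,::2])
print(tri([(a,376,173),(b,324,238)]),plane(b,324,238,.072),tost(p,plane(b,324,238,.072)))
print("can top",plane(b,234,236,.072),tost(p,plane(b,234,236,.072)))
# plates: seam and edges at z=.044: bare plate corners in b
for n,u,v in (("bare +x+y",286,188),("bare +x-y",364,188),("bare -x-y",366,265),("bare -x+y",286,265)):
    print(n,tost(p,plane(b,u,v,.044)))
top(b,324,236)
E
```

```text
[0.51971962 0.01886092 0.17814028] 10.206686288573549 [-5.5 -1.6  2.8 -1.6 -0.6  4.6  3.6  0.6]
[array([180.43297531, 170.88661465]), array([377.52992487, 170.5136823 ])] seen (184,170),(377,170)
(array([ 0.55904317, -0.01305041,  0.0708912 ]), np.float64(4.448593196066236e-05)) [ 0.55933104 -0.01303765  0.072     ] [ 0.03333216 -0.03841291]
can top [0.54829913 0.05671374 0.072     ] [0.03483474 0.03218951]
bare +x+y [ 0.06872041 -0.00659075]
bare +x-y [ 0.06884896 -0.07166891]
bare -x-y [ 0.00054287 -0.07575959]
bare -x+y [ 0.0004054  -0.00456142]
[[222 222 224 171 128 126 126  93 123 126 126 232 244 244]
 [183 181 183  86  68  69  69  65  69  68  68 222 244 244]
 [182 185 183  72  66  64  66  68  69  68  70 202 244 244]
 [181 183 175  69  71  66  67  65  65  68  66 164 244 244]
 [183 185 165 150 155 154 157 156 157 160 159 171 244 244]
 [182 184 166 150 170 169 170 170 173 171 173 182 244 244]
 [184 183 166 145 169 171 169 172 170 170 172 180 244 244]
 [182 183 164 107 150 170 171 171 170 171 171 171 244 244]
 [184 183 220 104 146 168 168 171 168 168 169 171 243 244]
 [244 244 234 103 168 169 168 169 169 169 169 165 244 244]
 [243 244 234 106 166 167 167 171 170 170 167 167 244 244]
 [244 244 234 128 165 165 165 166 166 168 168 188 244 244]
 [244 244 244 229 230 231 231 230 231 231 232 235 243 243]
 [244 244 243 244 243 244 244 243 244 243 244 244 243 243]]
```

```bash
python3 -m pendant '[[0.5,0,0,0.045,0,0,0],[0.5,0,0,0.09,0,0,0],[0.5,0,0,0.12,0,0,0],[0.5,0,0,0.132,0,0,0],[0.5,0,0,0.132,0,0,0]]'; python3 -m pendant '[[0,0,0,0,0,0,0],[0,0,0,0,0,0,0],[0,0,0,0,0,0,0],[0,0,0,0,0,0,0],[0,0,0,0,0,0,0]]' 30; python3 -c "
from rig import env
print(env.observe())"
```

```text
time_s: 3.7
position: [0.5602, -0.0134, 0.0693]
tool_rot: [[0.984, 0.179, 0.001], [0.179, -0.984, -0.0], [0.001, 0.0, -1.0]]
ft_force: [0.2, 0.5, -0.0]
grip_width: 0.0423
gripper_force: 0.0
time_s: 4.32
position: [0.5607, -0.0136, 0.0698]
tool_rot: [[0.984, 0.179, 0.003], [0.179, -0.984, -0.001], [0.003, 0.001, -1.0]]
ft_force: [-1.6, -0.8, 7.6]
grip_width: 0.0131
gripper_force: 30.2
{'time_s': 4.325, 'q': array([-1.34810315e+01,  3.36647058e+01,  8.68397807e+01, -3.40045107e-03,
        5.93329180e+01,  6.62109654e+01]), 'qvel': array([-0.06299466, -0.00886053, -0.04232289, -0.03386352,  0.09449934,
        0.06243712]), 'joint_efforts': array([-4.84458706e-02, -4.56725371e+01, -1.58184636e+01,  1.97916519e-02,
       -2.36353017e-01,  5.01562608e-03]), 'position': array([ 0.56065611, -0.01358876,  0.06981518]), 'tool_rot': array([[ 9.83851110e-01,  1.78967717e-01,  2.74773286e-03],
       [ 1.78970270e-01, -9.83854225e-01, -7.11205493e-04],
       [ 2.57608576e-03,  1.19148281e-03, -9.99995972e-01]]), 'ft_force': array([-1.60980696, -0.82244534,  7.61259226]), 'wrist_torque': array([ 0.027532  ,  0.15476408, -0.03914543]), 'gripper_force': 30.233082175254822, 'grip_width': 0.013072244003102314}
```

```bash
python3 -m pendant '[[0,0,0,-0.0003,0,0,0],[0,0,0,-0.0003,0,0,0]]';  python3 -m pendant '[[0,0,0.0005,-0.0002,0,0,0],[0,-0.01,0.001,-0.0002,0,0,0],[0,-0.025,0.001,-0.0002,0,0,0],[0,-0.025,0.001,-0.0002,0,0,0]]'
```

```text
time_s: 4.58
position: [0.5606, -0.0136, 0.0698]
tool_rot: [[0.984, 0.179, 0.003], [0.179, -0.984, -0.001], [0.002, 0.001, -1.0]]
ft_force: [-0.8, 0.1, 7.2]
grip_width: 0.0133
gripper_force: 30.3
time_s: 5.08
position: [0.5349, -0.0192, 0.0698]
tool_rot: [[0.984, 0.179, 0.001], [0.179, -0.984, -0.0], [0.001, 0.001, -1.0]]
ft_force: [-1.8, -0.3, 8.5]
grip_width: 0.0132
gripper_force: 30.4
```

```bash
python3 -m pendant '[[0,-0.015,0,-0.0005,0,0,0],[0,-0.03,0,-0.0005,0,0,0],[0,-0.042,0,-0.0005,0,0,0],[0,-0.042,0,-0.0005,0,0,0]]'; python3 -m pendant '[[0,-0.001,0,-0.0003,0,0,0],[0,-0.002,0,-0.0003,0,0,0],[0,-0.002,0,-0.0003,0,0,0]]'
```

```text
time_s: 5.58
position: [0.4934, -0.0266, 0.0698]
tool_rot: [[0.984, 0.179, -0.0], [0.179, -0.984, -0.0], [-0.0, 0.0, -1.0]]
ft_force: [-2.0, -0.9, 6.9]
grip_width: 0.0135
gripper_force: 30.3
time_s: 5.95
position: [0.4923, -0.0268, 0.0698]
tool_rot: [[0.984, 0.179, 0.0], [0.179, -0.984, -0.0], [0.0, 0.0, -1.0]]
ft_force: [0.5, 0.4, 5.0]
grip_width: 0.0132
gripper_force: 30.2
```

```bash
python3 -m pendant '[[0,-0.001,0,-0.0001,0,0,0],[0,-0.002,0,-0.0001,0,0,0],[0,-0.002,0,-0.0001,0,0,0]]'; python3 -m pendant '[[0,-0.001,0,-0.0001,0,0,0],[0,-0.001,0,-0.0001,0,0,0]]'; python3 -m pendant '[[0,-0.001,0,-0.0001,0,0,0],[0,-0.001,0,-0.0001,0,0,0]]'
```

```text
time_s: 6.32
position: [0.4903, -0.0272, 0.0698]
tool_rot: [[0.984, 0.179, 0.0], [0.179, -0.984, -0.0], [0.0, 0.0, -1.0]]
ft_force: [0.5, -0.2, 5.1]
grip_width: 0.0133
gripper_force: 30.2
time_s: 6.58
position: [0.4892, -0.0273, 0.0698]
tool_rot: [[0.984, 0.179, -0.0], [0.179, -0.984, 0.0], [-0.0, -0.0, -1.0]]
ft_force: [0.9, -0.8, 4.4]
grip_width: 0.013
gripper_force: 30.1
time_s: 6.82
position: [0.489, -0.0274, 0.0699]
tool_rot: [[0.984, 0.178, 0.002], [0.178, -0.984, 0.0], [0.002, 0.0, -1.0]]
ft_force: [4.6, 1.6, 0.1]
grip_width: 0.0132
gripper_force: 29.5
```

```bash
python3 -m pendant '[[0,0.0015,0.0005,0,0,0,0],[0,0.0015,0.001,0,0,0,0],[0,0.0015,0.001,0,0,0,0]]'; python3 -m pendant '[[0,0,0.0007,0,0,0,0],[0,0,0.0007,0,0,0,0]]'; python3 -m pendant '[[0,0,0.0007,0,0,0,0],[0,0,0.0007,0,0,0,0]]'
```

```text
time_s: 7.2
position: [0.4896, -0.0278, 0.0698]
tool_rot: [[0.984, 0.179, -0.001], [0.179, -0.984, 0.001], [-0.001, -0.001, -1.0]]
ft_force: [0.1, 4.5, 4.5]
grip_width: 0.0135
gripper_force: 30.0
time_s: 7.45
position: [0.4896, -0.0278, 0.0698]
tool_rot: [[0.984, 0.179, -0.001], [0.179, -0.984, 0.002], [-0.001, -0.002, -1.0]]
ft_force: [-0.1, 8.8, 5.5]
grip_width: 0.0132
gripper_force: 30.2
time_s: 7.7
position: [0.4896, -0.0279, 0.0699]
tool_rot: [[0.984, 0.178, -0.001], [0.178, -0.984, 0.003], [-0.001, -0.003, -1.0]]
ft_force: [0.7, 12.8, 6.2]
grip_width: 0.0133
gripper_force: 30.5
```

```bash
python3 -m pendant '[[0,0,-0.0022,0,0,0,0],[0,0,-0.0022,0,0,0,0]]'; python3 -m pendant '[[0.5,0,0,0,0,0,0],[0.5,0,0,0,0,0,0],[0.5,0,0,0,0,0,0],[0.5,0,0,-0.015,0,0,0],[0.5,0,0,-0.03,0,0,0]]';  python3 -m pendant '[[0.5,0.024,-0.024,0,0,0,0],[0.5,0.05,-0.05,0,0,0,0],[0.5,0.073,-0.073,0,0,0,0],[0.5,0.073,-0.073,0,0,0,0],[0.5,0.073,-0.073,0.01,0,0,0]]'
python3 - <<'E'
from h import *
r=env.get_image("scene"); print(env.observe()["position"],env.observe()["ft_force"])
cv2.imwrite("pics/s3.png",cv2.resize(r["image"][190:300,230:400],(800,518),interpolation=3))
E
```

```text
time_s: 7.95
position: [0.4897, -0.0275, 0.0698]
tool_rot: [[0.984, 0.179, -0.0], [0.179, -0.984, -0.0], [-0.0, 0.0, -1.0]]
ft_force: [-0.0, 1.5, 2.5]
grip_width: 0.0133
gripper_force: 29.9
time_s: 8.57
position: [0.4897, -0.0274, 0.1002]
tool_rot: [[0.984, 0.179, -0.001], [0.179, -0.984, 0.0], [-0.001, -0.0, -1.0]]
ft_force: [-0.1, 1.2, 0.3]
grip_width: 0.0429
gripper_force: 0.0
time_s: 9.2
position: [0.5484, 0.057, 0.0898]
tool_rot: [[0.984, 0.179, 0.001], [0.179, -0.984, -0.0], [0.001, 0.0, -1.0]]
ft_force: [-0.3, 1.0, -0.6]
grip_width: 0.043
gripper_force: 0.0
[0.5475326  0.05685451 0.08817827] [-1.17849197  0.57654584 -1.57890398]
```

View pics/s3.png

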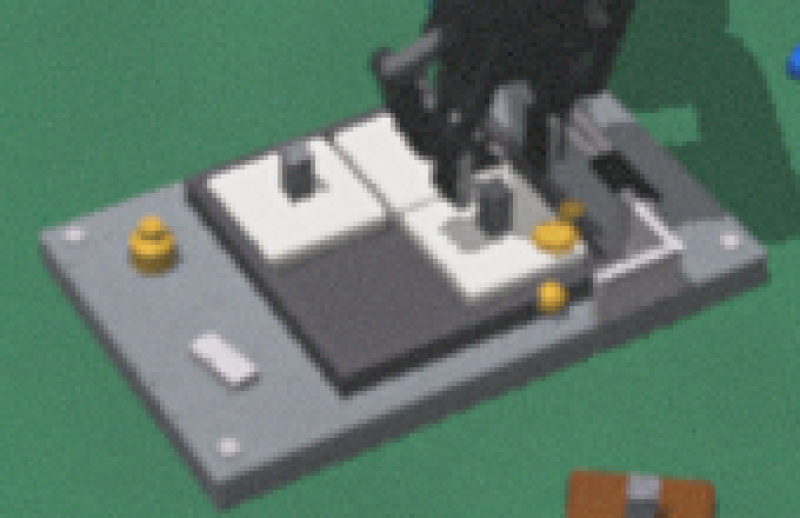

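The bare carrier now sits in its corner and the bare cell is free. I now grip the can carrier, whose post is at about (495,205).

```bash
python3 -m pendant '[[0.5,0,0,0.01,0,0,0],[0.5,0,0,0.019,0,0,0],[0.5,0,0,0.019,0,0,0]]'; python3 -m pendant '[[0,0,0,0,0,0,0],[0,0,0,0,0,0,0],[0,0,0,0,0,0,0],[0,0,0,0,0,0,0]]' 30;  python3 -m pendant '[[0,0,0,-0.0008,0,0,0],[0,0,0,-0.0008,0,0,0]]'
```

```text
time_s: 9.62
position: [0.5481, 0.0573, 0.07]
tool_rot: [[0.984, 0.178, -0.002], [0.178, -0.984, 0.0], [-0.002, -0.0, -1.0]]
ft_force: [0.0, -0.4, -0.4]
grip_width: 0.0432
gripper_force: 0.0
time_s: 10.12
position: [0.5488, 0.0575, 0.0713]
tool_rot: [[0.984, 0.179, 0.001], [0.179, -0.984, -0.0], [0.001, 0.0, -1.0]]
ft_force: [0.9, -0.2, 4.0]
grip_width: 0.0131
gripper_force: 30.3
time_s: 10.38
position: [0.5484, 0.0575, 0.0715]
tool_rot: [[0.984, 0.179, -0.001], [0.179, -0.984, 0.0], [-0.001, -0.0, -1.0]]
ft_force: [0.7, -0.1, -3.3]
grip_width: 0.013
gripper_force: 29.8
```

```bash
python3 -m pendant '[[0,0,0,0.0007,0,0,0],[0,0,0,0.0007,0,0,0]]'; python3 -m pendant '[[0,0,0.012,0,0,0,0],[0,0,0.03,0,0,0,0],[0,0,0.048,0,0,0,0],[0,0,0.064,0,0,0,0],[0,0,0.067,0,0,0,0]]';python3 -m pendant '[[0,0,0.001,0,0,0,0],[0,0,0.002,0,0,0,0],[0,0,0.002,0,0,0,0]]'
```

```text
time_s: 10.62
position: [0.5487, 0.0575, 0.0713]
tool_rot: [[0.984, 0.179, 0.0], [0.179, -0.984, -0.0], [0.0, 0.0, -1.0]]
ft_force: [-0.7, 0.1, 4.2]
grip_width: 0.0132
gripper_force: 30.3
time_s: 11.25
position: [0.5612, -0.0107, 0.0713]
tool_rot: [[0.984, 0.177, 0.001], [0.177, -0.984, -0.0], [0.001, 0.0, -1.0]]
ft_force: [-0.9, 1.6, 5.5]
grip_width: 0.0131
gripper_force: 30.7
time_s: 11.62
position: [0.5613, -0.0119, 0.0713]
tool_rot: [[0.984, 0.178, 0.001], [0.178, -0.984, -0.0], [0.001, 0.001, -1.0]]
ft_force: [-0.1, -0.3, 5.4]
grip_width: 0.013
gripper_force: 30.6
```

```bash
python3 -m pendant '[[0,0,0.001,0,0,0,0],[0,0,0.002,0,0,0,0],[0,0,0.002,0,0,0,0]]'; python3 -m pendant '[[0,0,0.001,0,0,0,0],[0,0,0.001,0,0,0,0]]'
```

```text
time_s: 12.0
position: [0.5617, -0.0138, 0.0713]
tool_rot: [[0.984, 0.178, 0.001], [0.178, -0.984, -0.0], [0.001, 0.0, -1.0]]
ft_force: [-0.8, 0.2, 5.6]
grip_width: 0.0129
gripper_force: 30.6
time_s: 12.25
position: [0.5619, -0.0148, 0.0713]
tool_rot: [[0.984, 0.178, 0.001], [0.178, -0.984, -0.0], [0.001, 0.0, -1.0]]
ft_force: [-0.4, 1.8, 5.8]
grip_width: 0.0133
gripper_force: 30.6
```

```bash
python3 -m pendant '[[0.5,0,0,0,0,0,0],[0.5,0,0,0,0,0,0],[0.5,0,0,0,0,0,0],[0.5,0,0,-0.015,0,0,0],[0.5,0,0,-0.03,0,0,0]]';  python3 -m pendant '[[0.5,-0.024,-0.024,0,0,0,0],[0.5,-0.05,-0.05,0,0,0,0],[0.5,-0.072,-0.073,0,0,0,0],[0.5,-0.072,-0.073,0,0,0,0],[0.5,-0.072,-0.073,0.009,0,0,0]]'
python3 - <<'E'
from h import *
r=env.get_image("scene"); s=env.get_image("side"); print(env.observe()["position"],env.observe()["ft_force"])
a=cv2.resize(r["image"][190:300,230:400],(400,259),interpolation=3);b=cv2.resize(s["image"][190:300,230:400],(400,259),interpolation=3)
cv2.imwrite("pics/s4.png",np.hstack([a,b]))
E
```

```text
time_s: 12.88
position: [0.5617, -0.0134, 0.1024]
tool_rot: [[0.984, 0.179, 0.001], [0.179, -0.984, -0.0], [0.001, 0.0, -1.0]]
ft_force: [-0.5, -0.2, 0.1]
grip_width: 0.0426
gripper_force: 0.0
time_s: 13.5
position: [0.4789, 0.0453, 0.0929]
tool_rot: [[0.984, 0.179, 0.003], [0.179, -0.984, -0.001], [0.003, 0.001, -1.0]]
ft_force: [0.5, -0.1, -0.8]
grip_width: 0.0427
gripper_force: 0.0
[0.47800643 0.04515737 0.09139332] [ 0.1904193   0.46591853 -0.14264679]
```

View pics/s4.png

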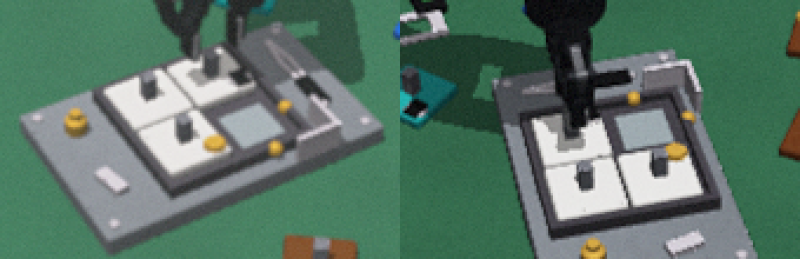

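The bare and can carriers sit in place, the viewing cell is free, and the gripper stands above the chip carrier's post.

```bash
python3 -m pendant '[[0.5,0,0,0.01,0,0,0],[0.5,0,0,0.021,0,0,0],[0.5,0,0,0.021,0,0,0]]'; python3 -m pendant '[[0,0,0,0,0,0,0],[0,0,0,0,0,0,0],[0,0,0,0,0,0,0],[0,0,0,0,0,0,0]]' 30;  python3 -m pendant '[[0,0,0,0,0,0,0]]'
```

```text
time_s: 13.98
position: [0.4771, 0.0456, 0.0699]
tool_rot: [[0.984, 0.179, -0.002], [0.179, -0.984, 0.0], [-0.002, -0.001, -1.0]]
ft_force: [0.5, 0.3, -0.0]
grip_width: 0.0426
gripper_force: 0.0
time_s: 14.48
position: [0.4778, 0.0456, 0.0713]
tool_rot: [[0.984, 0.179, 0.001], [0.179, -0.984, -0.0], [0.001, 0.0, -1.0]]
ft_force: [0.1, -0.1, 3.1]
grip_width: 0.0133
gripper_force: 30.1
time_s: 14.6
position: [0.4777, 0.0456, 0.0713]
tool_rot: [[0.984, 0.179, 0.001], [0.179, -0.984, -0.0], [0.001, 0.0, -1.0]]
ft_force: [-0.2, -0.1, 4.6]
grip_width: 0.0135
gripper_force: 30.3
```

```bash
python3 -m pendant '[[0,0,0.0005,-0.0002,0,0,0],[0,0.012,0.001,-0.0002,0,0,0],[0,0.03,0.001,-0.0002,0,0,0],[0,0.048,0.001,-0.0002,0,0,0],[0,0.062,0.001,-0.0002,0,0,0]]'; python3 -m pendant '[[0,0.004,0,0,0,0,0],[0,0.006,0,0,0,0,0],[0,0.008,0,0,0,0,0],[0,0.008,0,0,0,0,0]]'
```

```text
time_s: 15.22
position: [0.5398, 0.0558, 0.0713]
tool_rot: [[0.984, 0.179, 0.0], [0.179, -0.984, -0.0], [0.0, 0.0, -1.0]]
ft_force: [-1.4, -0.8, 4.6]
grip_width: 0.0134
gripper_force: 30.4
time_s: 15.72
position: [0.5469, 0.0571, 0.0713]
tool_rot: [[0.984, 0.179, 0.001], [0.179, -0.984, 0.0], [0.001, 0.0, -1.0]]
ft_force: [0.8, -0.1, 3.7]
grip_width: 0.013
gripper_force: 30.4
```

```bash
cat > f.py <<'E'
from h import *
o=[]
for _ in range(4):
    env.get_image("side"); s=env.observe(); o.append(np.r_[s["ft_force"],s["position"]])
m=np.mean(o,0);c,n=.984,.178
print("t",s["time_s"],"F stage x,y,z",np.round([c*m[0]+n*m[1],-n*m[0]+c*m[1],m[2]],2),"sd",np.round(np.std(o,0)[:3],2),"pos",tost(np.array([.5215,.0187,np.radians(10.25)]),m[3:5])*1000,m[5])
E
python3 f.py
```

```text
t 15.925 F stage x,y,z [0.8  0.16 3.93] sd [0.66 0.47 0.31] pos [31.81008656 33.31040403] 0.07132774259208974
```

```bash
python3 -m pendant '[[0,0,0,-0.0002,0,0,0],[0,0.001,0,-0.0002,0,0,0],[0,0.001,0,-0.0002,0,0,0]]'; python3 f.py; python3 -m pendant '[[0,0.0006,0,0,0,0,0],[0,0.0012,0,0,0,0,0],[0,0.0012,0,0,0,0,0]]'; python3 f.py
```

```text
time_s: 16.3
position: [0.5474, 0.0573, 0.0713]
tool_rot: [[0.984, 0.179, -0.001], [0.179, -0.984, 0.0], [-0.001, -0.0, -1.0]]
ft_force: [-0.8, 0.0, 4.1]
grip_width: 0.0131
gripper_force: 30.3
t 16.5 F stage x,y,z [-1.05  0.38  2.94] sd [0.34 0.34 0.34] pos [32.39936744 33.38529932] 0.07132729376008926
time_s: 16.88
position: [0.5488, 0.0575, 0.0713]
tool_rot: [[0.984, 0.179, 0.0], [0.179, -0.984, 0.0], [0.0, -0.0, -1.0]]
ft_force: [0.4, 0.5, 1.1]
grip_width: 0.0132
gripper_force: 30.1
t 17.075 F stage x,y,z [0.41 0.34 1.04] sd [0.39 0.21 0.41] pos [33.81475085 33.37138346] 0.07134191425012915
```

```bash
python3 -m pendant '[[0,0.0004,0,0,0,0,0],[0,0.0008,0,0,0,0,0],[0,0.0008,0,0,0,0,0]]'; python3 f.py; python3 -m pendant '[[0,0.0004,0,0,0,0,0],[0,0.0007,0,0,0,0,0],[0,0.0007,0,0,0,0,0]]'; python3 f.py
```

```text
time_s: 17.45
position: [0.5496, 0.0577, 0.0713]
tool_rot: [[0.984, 0.179, -0.0], [0.179, -0.984, 0.0], [-0.0, -0.0, -1.0]]
ft_force: [-0.3, 0.3, 0.4]
grip_width: 0.0132
gripper_force: 29.9
t 17.65 F stage x,y,z [ 0.05 -0.04 -0.55] sd [0.3  0.25 0.39] pos [34.53599925 33.36038112] 0.07134083482117926
time_s: 18.02
position: [0.5502, 0.0578, 0.0713]
tool_rot: [[0.984, 0.179, -0.0], [0.179, -0.984, 0.0], [-0.0, -0.0, -1.0]]
ft_force: [0.7, 0.2, -0.9]
grip_width: 0.0132
gripper_force: 29.8
t 18.225 F stage x,y,z [-0.03 -0.13 -0.84] sd [0.62 0.52 0.16] pos [35.21537461 33.35880681] 0.07136168398335693
```

```bash
python3 -m pendant '[[0,0.0004,0,0.0003,0,0,0],[0,0.0007,0,0.0003,0,0,0],[0,0.0007,0,0.0003,0,0,0]]'; python3 f.py; python3 -m pendant '[[0,0.0004,0,0,0,0,0],[0,0.0007,0,0,0,0,0],[0,0.0007,0,0,0,0,0]]'; python3 f.py
```

```text
time_s: 18.6
position: [0.5511, 0.0579, 0.0713]
tool_rot: [[0.984, 0.179, 0.001], [0.179, -0.984, -0.0], [0.0, 0.0, -1.0]]
ft_force: [-0.4, -0.1, 2.3]
grip_width: 0.0127
gripper_force: 30.1
t 18.8 F stage x,y,z [0.07 0.05 3.1 ] sd [0.59 0.35 0.41] pos [36.1098503  33.30936714] 0.07132952952862859
time_s: 19.18
position: [0.5517, 0.058, 0.0713]
tool_rot: [[0.984, 0.179, 0.0], [0.179, -0.984, -0.0], [0.0, 0.0, -1.0]]
ft_force: [-1.0, 0.2, 4.7]
grip_width: 0.0128
gripper_force: 30.4
t 19.375 F stage x,y,z [-1.06 -0.26  5.49] sd [0.24 0.52 0.39] pos [36.75053915 33.31268891] 0.07131653042027444
```

```bash
python3 -m pendant '[[0,0,0,-0.0003,0,0,0]]'; for i in 1 2 3 ; do python3 f.py; done
```

```text
time_s: 19.5
position: [0.5517, 0.058, 0.0713]
tool_rot: [[0.984, 0.179, 0.0], [0.179, -0.984, -0.0], [0.0, 0.0, -1.0]]
ft_force: [0.4, -0.3, 0.3]
grip_width: 0.013
gripper_force: 29.9
t 19.7 F stage x,y,z [-0.23 -0.54  2.43] sd [0.4  0.58 0.54] pos [36.72491139 33.32361109] 0.0713391260444598
t 19.9 F stage x,y,z [0.72 0.16 1.4 ] sd [0.28 0.23 0.31] pos [36.67941591 33.33321286] 0.07133751226808843
t 20.1 F stage x,y,z [ 0.67 -0.48  1.01] sd [0.51 0.57 0.65] pos [36.61000312 33.37215303] 0.07132893550205031
```

```bash
python3 -m pendant '[[0,0.0004,0,0.0001,0,0,0],[0,0.0006,0,0.0001,0,0,0]]'; python3 f.py; python3 -m pendant '[[0,0.0003,0,0,0,0,0],[0,0.0006,0,0,0,0,0]]'; python3 f.py;  python3 f.py
```

```text
time_s: 20.35
position: [0.5521, 0.0582, 0.0714]
tool_rot: [[0.984, 0.179, -0.0], [0.179, -0.984, 0.0], [-0.0, -0.0, -1.0]]
ft_force: [0.1, 0.2, 2.0]
grip_width: 0.0129
gripper_force: 30.1
t 20.55 F stage x,y,z [-0.51  0.39  2.77] sd [0.44 0.24 0.21] pos [37.21805692 33.37187544] 0.07133270752143314
time_s: 20.8
position: [0.5528, 0.0583, 0.0713]
tool_rot: [[0.984, 0.179, 0.0], [0.179, -0.984, 0.0], [0.0, 0.0, -1.0]]
ft_force: [-0.1, -0.4, 1.8]
grip_width: 0.0132
gripper_force: 30.1
t 21.0 F stage x,y,z [-0.22  0.16  1.89] sd [0.36 0.5  0.25] pos [37.918214  33.3438432] 0.0713475688276392
t 21.2 F stage x,y,z [-0.07  0.29  1.99] sd [0.08 0.25 0.26] pos [37.91381421 33.34705367] 0.07133637892659482
```

z is steady now. I keep feeling for contact.

```bash
python3 -m pendant '[[0,0.0003,0,0,0,0,0],[0,0.0006,0,0,0,0,0]]'; python3 f.py; python3 -m pendant '[[0,0.0003,0,0,0,0,0],[0,0.0005,0,0,0,0,0]]'; python3 f.py;  python3 f.py
```

```text
time_s: 21.45
position: [0.5534, 0.0584, 0.0713]
tool_rot: [[0.984, 0.179, -0.0], [0.179, -0.984, -0.0], [-0.0, -0.0, -1.0]]
ft_force: [-0.5, 0.2, 2.8]
grip_width: 0.0133
gripper_force: 30.2
t 21.65 F stage x,y,z [ 0.24 -0.21  2.87] sd [0.76 0.4  0.45] pos [38.47917809 33.347829  ] 0.07133559680922498
time_s: 21.9
position: [0.5539, 0.0584, 0.0713]
tool_rot: [[0.984, 0.179, 0.0], [0.179, -0.984, -0.0], [0.0, 0.0, -1.0]]
ft_force: [-1.3, 0.6, 2.0]
grip_width: 0.0131
gripper_force: 30.2
t 22.1 F stage x,y,z [-0.95  0.06  2.69] sd [0.17 0.29 0.27] pos [38.98398311 33.34821537] 0.07133821354894625
t 22.3 F stage x,y,z [-0.44  0.05  2.05] sd [0.47 0.07 0.37] pos [38.98541968 33.35296025] 0.07133642902595597
```

```bash
python3 -m pendant '[[0,0.0002,0,0,0,0,0],[0,0.0004,0,0,0,0,0]]'; python3 f.py; python3 -m pendant '[[0,0.0002,0,0,0,0,0],[0,0.0004,0,0,0,0,0]]'; python3 f.py
```

```text
time_s: 22.55
position: [0.5543, 0.0585, 0.0713]
tool_rot: [[0.984, 0.179, -0.0], [0.179, -0.984, -0.0], [-0.0, 0.0, -1.0]]
ft_force: [-1.2, -0.2, 2.7]
grip_width: 0.0134
gripper_force: 30.2
t 22.75 F stage x,y,z [-0.64  0.22  2.71] sd [0.5  0.34 0.59] pos [39.36657577 33.35538479] 0.07132703086290505
time_s: 23.0
position: [0.5546, 0.0586, 0.0713]
tool_rot: [[0.984, 0.179, -0.0], [0.179, -0.984, -0.0], [-0.0, -0.0, -1.0]]
ft_force: [-2.5, -0.6, 3.9]
grip_width: 0.0131
gripper_force: 30.3
t 23.2 F stage x,y,z [-2.22  0.29  3.72] sd [0.3  0.33 0.35] pos [39.60910925 33.35902255] 0.07132581832592699
```

```bash
python3 f.py; python3 -m pendant '[[0,0.0002,0,-0.0001,0,0,0],[0,0.0002,0,-0.0001,0,0,0]]'; python3 f.py; python3 f.py
```

```text
t 23.4 F stage x,y,z [-2.39 -0.35  3.93] sd [0.15 0.34 0.28] pos [39.63041582 33.35960997] 0.07132973235821835
time_s: 23.65
position: [0.5546, 0.0586, 0.0713]
tool_rot: [[0.984, 0.179, -0.001], [0.179, -0.984, -0.0], [-0.001, -0.0, -1.0]]
ft_force: [-4.6, -1.2, 3.8]
grip_width: 0.0129
gripper_force: 30.3
t 23.85 F stage x,y,z [-3.42 -0.4   3.76] sd [0.27 0.37 0.37] pos [39.7309545  33.38921089] 0.07133002208855517
t 24.05 F stage x,y,z [-4.02 -0.05  3.11] sd [0.35 0.37 0.4 ] pos [39.75898415 33.37576663] 0.07134068198629986
```

```bash
python3 -m pendant '[[0,-0.0008,0,0,0,0,0],[0,-0.0008,-0.0006,0,0,0,0],[0,-0.0008,-0.0011,0,0,0,0]]'; python3 f.py; python3 -m pendant '[[0,0,-0.0003,0,0,0,0],[0,0,-0.0006,0,0,0,0]]'; python3 f.py; python3 -m pendant '[[0,0,-0.0003,0,0,0,0],[0,0,-0.0005,0,0,0,0]]'; python3 f.py
```

```text
time_s: 24.42
position: [0.5542, 0.0596, 0.0713]
tool_rot: [[0.984, 0.179, 0.001], [0.179, -0.984, 0.0], [0.001, 0.0, -1.0]]
ft_force: [0.3, 1.0, -0.5]
grip_width: 0.0133
gripper_force: 29.8
t 24.625 F stage x,y,z [-0.08 -0.02 -0.52] sd [0.42 0.66 0.08] pos [39.33412105 34.51460016] 0.07134064440388836
time_s: 24.88
position: [0.5538, 0.0602, 0.0714]
tool_rot: [[0.984, 0.179, -0.0], [0.179, -0.984, 0.0], [-0.0, -0.0, -1.0]]
ft_force: [-0.8, -0.3, -1.1]
grip_width: 0.0132
gripper_force: 29.8
t 25.075 F stage x,y,z [-0.1   0.14 -1.2 ] sd [0.29 0.45 0.2 ] pos [39.13126386 35.07704238] 0.07139131304377297
time_s: 25.32
position: [0.5537, 0.0607, 0.0714]
tool_rot: [[0.984, 0.179, -0.0], [0.179, -0.984, 0.0], [-0.0, -0.0, -1.0]]
ft_force: [0.3, 0.1, -1.0]
grip_width: 0.0129
gripper_force: 29.7
t 25.525 F stage x,y,z [-0.12 -0.19 -1.11] sd [0.2  0.53 0.21] pos [39.16147705 35.54683316] 0.07143910687400712
```

```bash
python3 -m pendant '[[0,0,0,0.0003,0,0,0],[0,0,-0.0004,0.0003,0,0,0]]'; python3 f.py; python3 -m pendant '[[0,0,-0.0003,0,0,0,0],[0,0,-0.0005,0,0,0,0]]'; python3 f.py
```

```text
time_s: 25.78
position: [0.5538, 0.0608, 0.0713]
tool_rot: [[0.984, 0.179, 0.001], [0.179, -0.984, -0.0], [0.001, 0.001, -1.0]]
ft_force: [-0.8, -2.5, 0.8]
grip_width: 0.0133
gripper_force: 30.0
t 25.975 F stage x,y,z [-0.24 -2.04  1.98] sd [0.45 0.35 0.1 ] pos [39.31852181 35.72717951] 0.07133449936134446
time_s: 26.22
position: [0.5538, 0.0611, 0.0714]
tool_rot: [[0.984, 0.179, 0.001], [0.179, -0.984, -0.001], [0.001, 0.001, -1.0]]
ft_force: [0.6, -5.9, 3.4]
grip_width: 0.0133
gripper_force: 30.3
t 26.425 F stage x,y,z [-0.46 -4.94  3.12] sd [0.37 0.45 0.34] pos [39.35813023 35.9273031 ] 0.07136730993075406
```

```bash
python3 -m pendant '[[0,0.0003,0.0002,-0.0001,0,0,0],[0,0.0006,0.0002,-0.0001,0,0,0]]'; python3 f.py; python3 -m pendant '[[0,0.0002,0,0,0,0,0],[0,0.0002,0,0,0,0,0]]'; python3 f.py
```

```text
time_s: 26.68
position: [0.5541, 0.0611, 0.0713]
tool_rot: [[0.984, 0.179, -0.0], [0.179, -0.984, -0.001], [-0.0, 0.001, -1.0]]
ft_force: [-1.8, -5.2, 3.7]
grip_width: 0.0134
gripper_force: 30.4
t 26.875 F stage x,y,z [-1.95 -5.31  3.98] sd [0.2  0.37 0.39] pos [39.5973056  35.92838786] 0.07133829894962951
time_s: 27.12
position: [0.5541, 0.0611, 0.0713]
tool_rot: [[0.984, 0.179, -0.001], [0.179, -0.984, -0.001], [-0.001, 0.001, -1.0]]
ft_force: [-1.6, -6.1, 4.7]
grip_width: 0.013
gripper_force: 30.4
t 27.325 F stage x,y,z [-3.08 -5.74  4.39] sd [0.34 0.53 0.38] pos [39.64669084 35.93074749] 0.07134404634686925
```

```bash
python3 -m pendant '[[0,0.0002,0.0001,-0.0001,0,0,0],[0,0.0003,0.0001,-0.0001,0,0,0]]'; python3 f.py; python3 f.py
```

```text
time_s: 27.58
position: [0.5542, 0.0611, 0.0713]
tool_rot: [[0.984, 0.179, -0.001], [0.179, -0.984, -0.001], [-0.001, 0.0, -1.0]]
ft_force: [-2.5, -5.5, 4.5]
grip_width: 0.0134
gripper_force: 30.4
t 27.775 F stage x,y,z [-3.62 -5.03  4.63] sd [0.48 0.22 0.26] pos [39.70402068 35.91948044] 0.07133336143232871
t 27.975 F stage x,y,z [-3.84 -4.99  4.33] sd [0.08 0.22 0.33] pos [39.70184381 35.92325258] 0.07133544676899876
```

```bash
python3 -m pendant '[[0,0.0002,0,-0.0001,0,0,0],[0,0.0003,0,-0.0002,0,0,0]]'; python3 f.py; python3 f.py
```

```text
time_s: 28.22
position: [0.5542, 0.0611, 0.0714]
tool_rot: [[0.984, 0.179, -0.002], [0.179, -0.984, -0.001], [-0.002, 0.0, -1.0]]
ft_force: [-2.9, -6.0, 3.3]
grip_width: 0.0131
gripper_force: 30.3
t 28.425 F stage x,y,z [-4.42 -4.99  3.47] sd [0.3  0.46 0.14] pos [39.75223184 35.93016701] 0.07136206971094197
t 28.625 F stage x,y,z [-3.99 -5.32  3.76] sd [0.33 0.46 0.08] pos [39.76356546 35.93385999] 0.07137019967243621
```

```bash
python3 -m pendant '[[0,0.0002,0,-0.0001,0,0,0],[0,0.0004,0,-0.0002,0,0,0]]'; python3 f.py; python3 f.py
```

```text
time_s: 28.88
position: [0.5543, 0.0612, 0.0715]
tool_rot: [[0.984, 0.179, -0.003], [0.179, -0.984, -0.001], [-0.003, 0.0, -1.0]]
ft_force: [-4.8, -6.6, 3.3]
grip_width: 0.0133
gripper_force: 30.2
t 29.075 F stage x,y,z [-5.64 -5.95  3.35] sd [0.21 0.18 0.38] pos [39.88946153 35.94924187] 0.07143091854798866
t 29.275 F stage x,y,z [-5.15 -5.56  3.65] sd [0.43 0.36 0.38] pos [39.88577731 35.94530621] 0.07145063868960438
```

```bash
python3 -m pendant '[[0,-0.0003,0.0003,0,0,0,0],[0,-0.0005,0.0005,0,0,0,0]]'; python3 f.py
```

```text
time_s: 29.52
position: [0.5543, 0.061, 0.0714]
tool_rot: [[0.984, 0.179, -0.002], [0.179, -0.984, 0.0], [-0.002, -0.0, -1.0]]
ft_force: [-3.1, -2.5, 0.7]
grip_width: 0.0133
gripper_force: 30.0
t 29.725 F stage x,y,z [-4.38 -3.1   1.2 ] sd [0.39 0.35 0.39] pos [39.85171633 35.83141148] 0.07145010446928012
```

```bash
python3 -m pendant '[[0,-0.0003,0.0001,0,0,0,0],[0,-0.0004,0.0002,0.0001,0,0,0]]'; python3 f.py; python3 -m pendant '[[0.4,0,0,0,0,0,0],[0.4,0,0,0,0,0,0],[0.4,0,0,0,0,0,0]]'; python3 f.py; python3 -m pendant '[[0.4,0,0,-0.01,0,0,0],[0.4,0,0,-0.03,0,0,0],[0.4,0,0,-0.06,0,0,0],[0.4,0,0,-0.1,0,0,0],[0.4,-0.02,0,-0.13,0,0,0]]'
python3 - <<'E'
from h import *
a=env.get_image("wrist")["image"];b=env.get_image("side")["image"]
cv2.imwrite("pics/e.png",np.hstack([cv2.resize(a,(400,300)),cv2.resize(b[190:300,230:380],(400,300),interpolation=3)]))
E
```

```text
time_s: 29.98
position: [0.5543, 0.0609, 0.0714]
tool_rot: [[0.984, 0.179, -0.001], [0.179, -0.984, 0.0], [-0.001, -0.001, -1.0]]
ft_force: [-2.9, -1.4, 1.5]
grip_width: 0.0132
gripper_force: 29.9
t 30.175 F stage x,y,z [-3.79 -0.53  0.45] sd [0.16 0.61 0.44] pos [39.84109061 35.72186157] 0.07145088818909719
time_s: 30.55
position: [0.5549, 0.0608, 0.0717]
tool_rot: [[0.984, 0.179, 0.001], [0.179, -0.984, 0.0], [0.001, -0.0, -1.0]]
ft_force: [-1.0, 0.3, 0.5]
grip_width: 0.0341
gripper_force: 0.0
t 30.75 F stage x,y,z [-0.14 -0.26 -0.06] sd [0.4  0.19 0.31] pos [40.20059576 35.45400096] 0.07168411668510842
time_s: 31.38
position: [0.5355, 0.0571, 0.2039]
tool_rot: [[0.984, 0.179, 0.003], [0.179, -0.984, -0.0], [0.003, 0.001, -1.0]]
ft_force: [0.4, -0.6, -0.6]
grip_width: 0.0342
gripper_force: 0.0
```

View pics/e.png

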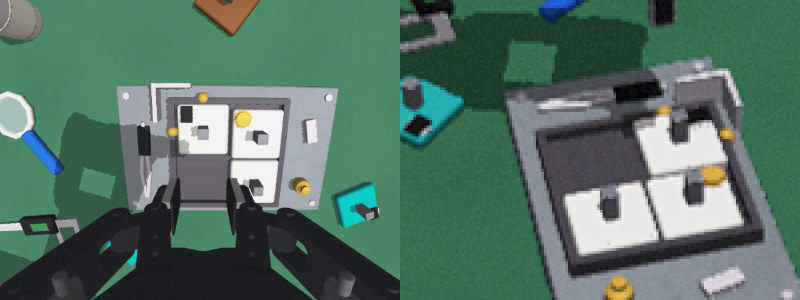

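The carrier is in the corner, but the y preload was almost gone when I released it. I'll grip again, press both ways once more, and let go while both still bear.

```bash
python3 -m pendant '[[0.4,0.02,0,0.04,0,0,0],[0.4,0.02,0,0.08,0,0,0],[0.4,0.02,0,0.11,0,0,0],[0.4,0.02,0,0.1298,0,0,0],[0.4,0.02,0,0.1298,0,0,0]]'; python3 f.py; python3 -m pendant '[[0,0,0,0,0,0,0],[0,0,0,0,0,0,0],[0,0,0,0,0,0,0],[0,0,0,0,0,0,0]]' 30; python3 f.py
```

```text
time_s: 32.1
position: [0.5539, 0.0608, 0.0702]
tool_rot: [[0.984, 0.179, -0.004], [0.179, -0.984, 0.0], [-0.003, -0.001, -1.0]]
ft_force: [-0.0, -0.5, 0.7]
grip_width: 0.0342
gripper_force: 0.0
t 32.3 F stage x,y,z [-0.13 -0.02  0.15] sd [0.47 0.38 0.53] pos [40.37595508 35.41186165] 0.07221001422844871
time_s: 32.8
position: [0.555, 0.0607, 0.0726]
tool_rot: [[0.984, 0.179, 0.001], [0.179, -0.984, -0.0], [0.001, 0.0, -1.0]]
ft_force: [-0.3, 0.2, 6.2]
grip_width: 0.0132
gripper_force: 30.4
t 33.0 F stage x,y,z [-0.95  0.07  6.02] sd [0.33 0.47 0.27] pos [40.3874317  35.36919292] 0.07262211839064187
```

```bash
python3 -m pendant '[[0,0.0002,-0.0003,-0.0003,0,0,0],[0,0.0004,-0.0006,-0.0004,0,0,0]]'; python3 f.py; python3 -m pendant '[[0,0.0002,-0.0002,0,0,0,0],[0,0.0003,-0.0003,0,0,0,0]]'; python3 f.py
```

```text
time_s: 33.25
position: [0.555, 0.061, 0.0726]
tool_rot: [[0.984, 0.179, 0.0], [0.179, -0.984, -0.001], [0.0, 0.001, -1.0]]
ft_force: [-1.9, -4.2, 5.7]
grip_width: 0.0125
gripper_force: 30.3
t 33.45 F stage x,y,z [-1.83 -1.86  6.01] sd [0.37 0.4  0.34] pos [40.48692052 35.71346312] 0.07262298712631601
time_s: 33.7
position: [0.555, 0.0611, 0.0726]
tool_rot: [[0.984, 0.179, -0.0], [0.179, -0.984, -0.001], [-0.0, 0.001, -1.0]]
ft_force: [-2.7, -3.6, 7.6]
grip_width: 0.013
gripper_force: 30.5
t 33.9 F stage x,y,z [-3.52 -3.6   6.72] sd [0.35 0.48 0.39] pos [40.5523088  35.78792244] 0.07262415796354296
```

```bash
python3 -m pendant '[[0,0.0002,-0.0001,-0.0003,0,0,0],[0,0.0002,-0.0002,-0.0005,0,0,0]]'; python3 f.py; python3 f.py
```

```text
time_s: 34.15
position: [0.555, 0.0612, 0.0727]
tool_rot: [[0.984, 0.179, -0.001], [0.179, -0.984, -0.001], [-0.001, 0.001, -1.0]]
ft_force: [-1.2, -4.1, 2.7]
grip_width: 0.0132
gripper_force: 29.9
t 34.35 F stage x,y,z [-2.56 -4.31  3.17] sd [0.12 0.26 0.13] pos [40.57587374 35.89823624] 0.07269173368230175
t 34.55 F stage x,y,z [-2.78 -4.29  3.34] sd [0.52 0.29 0.34] pos [40.56629047 35.88839122] 0.07266725977661778
```

```bash
python3 -m pendant '[[0,0.0002,-0.0001,0,0,0,0],[0,0.0004,-0.0001,0,0,0,0]]'; python3 f.py; python3 -m pendant '[[0,0.0002,0,-0.0001,0,0,0],[0,0.0002,0,-0.0001,0,0,0]]'; python3 f.py
```

```text
time_s: 34.8
position: [0.5551, 0.0613, 0.0727]
tool_rot: [[0.984, 0.179, -0.002], [0.179, -0.984, -0.002], [-0.002, 0.001, -1.0]]
ft_force: [-3.8, -5.9, 4.7]
grip_width: 0.0132
gripper_force: 30.2
t 35.0 F stage x,y,z [-4.22 -5.02  3.75] sd [0.19 0.27 0.35] pos [40.65204632 35.92517694] 0.07266799576771134
time_s: 35.25
position: [0.5552, 0.0613, 0.0727]
tool_rot: [[0.984, 0.179, -0.002], [0.179, -0.984, -0.002], [-0.002, 0.001, -1.0]]
ft_force: [-3.3, -6.0, 4.4]
grip_width: 0.0132
gripper_force: 30.1
t 35.45 F stage x,y,z [-4.83 -5.16  3.89] sd [0.57 0.31 0.46] pos [40.71570259 35.92680787] 0.07271432604996762
```

```bash
python3 -m pendant '[[0,0.0001,0,0,0,0,0],[0,0.0001,0,0,0,0,0]]'; python3 f.py; python3 -m pendant '[[0,-0.0003,0.0002,-0.0001,0,0,0],[0,-0.0003,0.0003,-0.0001,0,0,0]]'; python3 f.py
```

```text
time_s: 35.7
position: [0.5552, 0.0613, 0.0727]
tool_rot: [[0.984, 0.179, -0.002], [0.179, -0.984, -0.002], [-0.003, 0.001, -1.0]]
ft_force: [-3.9, -6.2, 4.3]
grip_width: 0.013
gripper_force: 30.2
t 35.9 F stage x,y,z [-5.32 -5.19  3.59] sd [0.31 0.07 0.21] pos [40.72901533 35.92602607] 0.07270826461455075
time_s: 36.15
position: [0.5552, 0.0612, 0.0727]
tool_rot: [[0.984, 0.179, -0.002], [0.179, -0.984, -0.001], [-0.002, 0.001, -1.0]]
ft_force: [-3.1, -3.8, 1.9]
grip_width: 0.0131
gripper_force: 29.9
t 36.35 F stage x,y,z [-3.88 -3.65  2.6 ] sd [0.75 0.5  0.47] pos [40.68854952 35.86806117] 0.07272825230629798
```

Both bear at about 3.7 N, so I let go now and retreat.

```bash
python3 -m pendant '[[0.4,0,0,0,0,0,0],[0.4,0,0,0,0,0,0],[0.4,0,0,0,0,0,0]]'; python3 f.py; python3 -m pendant '[[0.4,0,0,-0.01,0,0,0],[0.4,0,0,-0.03,0,0,0],[0.4,0,0,-0.06,0,0,0],[0.4,0,0,-0.1,0,0,0],[0.4,-0.02,0,-0.13,0,0,0]]'
python3 - <<'E'
from h import *
r=env.get_image("wrist");a=r["image"]
cv2.imwrite("pics/e2.png",cv2.resize(a[120:340,170:560],(780,440),interpolation=3))
E
```

```text
time_s: 36.72
position: [0.5557, 0.062, 0.0728]
tool_rot: [[0.984, 0.179, -0.0], [0.179, -0.984, 0.0], [0.0, -0.0, -1.0]]
ft_force: [-0.2, 0.6, -0.3]
grip_width: 0.0339
gripper_force: 0.0
time_s: 37.35
position: [0.5366, 0.0583, 0.2051]
tool_rot: [[0.984, 0.179, 0.003], [0.179, -0.984, -0.0], [0.003, 0.001, -1.0]]
ft_force: [0.0, 0.2, 0.0]
grip_width: 0.0344
gripper_force: 0.0Traceback (most recent call last):
  File "f.py", line 4, in <module>
    env.get_image("side"); s=env.observe(); o.append(np.r_[s["ft_force"],s["position"]])
    ~~~~~~~~~~~~~^^^^^^^^
ValueError: 200 camera calls are used up
Traceback (most recent call last):
ValueError: 200 camera calls are used up
```

```bash
python3 -c "
from rig import env
print(env.close_job())"
```

```text
the job is handed in; nothing more can be done
None
```

The job is handed in at about 37 s: the bare carrier went to the empty cell, the can carrier to the cell it left, and the chip carrier to the viewing corner, pressed there with about 5 N on each stop and released with about 3.7 N still on both; after that last release I had no camera calls left, so its final position and the walls were not checked by picture, and the wrist readings suggest two brief spells where a carrier may have been pulled up slightly (the can carrier once, and the chip carrier by about 0.1 mm).

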